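Start the toaster: lever down, bar key, square key

ROBOT

A 6-joint arm with a two-finger parallel gripper is mounted at the origin on a cart in front of the work surface, level with it; the furniture and walls round the work are solid. World frame = base frame: x ahead of the robot, y to its left, z up, the work surface at z = 0. Lengths are in mm, angles in rad, forces in N, time in s.
With the tool pointing down it reaches from about 325 to 875 mm from the base axis. Payload 4.4 kg.
Tool frame: the origin (TCP) lies at the very end of the fingers, on their centre line; the grasp point (between the pads) lies 19 mm behind it; z points along the fingers, y is the line along which they close (so a half turn about z gives the same grasp; the last joint's range is limited). The gripper opens to 85 mm and grips with 20 to 120 N. Pads are 22 mm wide; open, the fingers measure 114 mm over their backs; the gripper's body (76 mm by 85 mm) begins 54 mm behind the grasp point. The pads swing forward as they close: fully open they stand 13 mm farther back than shut.
Start: joints at [0.973, 0.207, 1.542, -0, 1.393, -0.15], TCP at [248.975, 518.304, 231.282] pointing down, gripper open.
Joint ranges: [-2.73, 2.73], [-0.86, 2.22], [0.23, 2.46], [-1.11, 4.25], [0.08, 2.63], [-2.82, 2.82]. Speed limits (rad/s): [2.79, 2.79, 3.14, 3.14, 3.14, 3.14].

INTERFACE

Orientations are given as [roll, pitch, yaw] about the fixed x, y, z axes, in that order (R = Rz(yaw) Ry(pitch) Rx(roll)).
In Python, from plant import state, capture, camera_info, hand_in, boxes_of gives the robot as it stands.
- The arm moves only by the shell command python3 -m jog 'ROWS'. ROWS is text: rows parted by semicolons, each of 7 numbers parted by spaces: the shift along the tool's x, y, z in cm, then the turn, a rotation vector about the tool's x, y, z in degrees, then the finger opening in cm, from 0 to 8.54. A call has 1 to 10 rows; each row is the pose to reach, as a shift and turn from the pose commanded when the call began, along the tool's axes at that moment; what a row does not reach only later rows make up. A row lasts 1/10 s, in which the tool goes at most 50 mm and 8.59 degrees, less where a joint would pass 70% of its speed; a pose out of reach is approached as far as the arm can. A call with a gripper value outside its range is refused whole. The fingers move at their own pace and stop on an object; the grip force is fixed at half the most. Time passes only in rows, so rows that repeat a pose let the fingers close. It gives the time, the measured TCP pose, the force, the opening and the grip force at its end, in the units of the state.
- state(): the state, without advancing time (a new reading comes with each control period).
- capture(name): name is "scene" or "side" or "wrist"; returns the picture (480x640x3 uint8, red, green, blue); there is no depth.
- camera_info(name): a dict with "intrinsics" (3x3 intrinsics, pixels), "k1" (the pictures are not rectified: a ray, as slopes to the right and down, at radius r is drawn at 1 + k1 r^2 times it, then the intrinsics apply), "rvec" (rotation vector, rad) and "tvec" (3), from world to camera coordinates, as OpenCV has them; the wrist camera has in their place "mount" (4x4, takes a point from camera to tool coordinates, whose origin is the TCP and whose axes are the flange's). Camera axes: x right, y down, z forward; pixel columns grow to the right and rows downward; lengths in mm; the calibration is good to about 2 mm. A picture is of the moment at which its call begins: read the wrist's pose just before it. camera_info takes no time and is no camera call.
- hand_in(): hands the job in; it is judged then, once.
Trained networks look in the newest picture that a camera, given by its name, has taken for a name from the list of things; names that differ only in an ending like _2 or _b are one class to them, and where a whole thing is asked for, a point or a joint stands for the part that bears it (a point fixed in the world has none). Each returns a list of dicts, best first, with "p" (0 to 1); they miss things now and then, are a little off and sometimes report something else, mostly with a low value. They report only what shows in the picture. A call takes as long as a camera call.
- boxes_of(camera, name): "point" ([row, column] as shares, 0 to 1, of the picture: columns of its width, rows of its height, amid what is visible of it).
The state is a dict: "time": time; "q": joint angles; "dq": joint speeds; "effort": joint torques, N m; "eef_pos": TCP position; "tcp_rot": TCP orientation; "wrist_force": force on the tool from outside, world axes, zero at the start; "wrist_torque": the same for the moment, N m; "width": opening from 0.0 (shut) to 1.0 (fully open); "grasp_force": force on a finger pad.
Only numpy, scipy, OpenCV 4.12 (cv2) and the standard library are available. Lean on these libraries where they do the work, as an engineer would, in place of code of your own. Each camera call takes 0.05 s, during which the arm holds its last target. There are 200 camera calls.

TASK

Toast the two slices: with the closed fingers push the toaster's lever all the way down so that it stays down, then press the long bar key on top of its control end fully down and let it spring back, and after that do the same with the square key. Do not press the round key, which cancels. Only press: lift and carry nothing; the toaster and the things around it stay where they stand.

Things in the scene. Friction and masses are not known exactly. Their poses are not given: they have to be found in the camera images.
- toaster: toaster, 250 (x) x 170 (y) x 168 mm high, 1.9 kg, loose on rubber feet. Origin: centre of underside, z up, x from the black control end (facing the robot) to the steel end. Control end: x -125 to -50 mm, 140 mm high. Steel body behind it, 168 mm high, with 2 bread slices (front ends x = -8 mm) that reach 215 mm over the worktop with the lever up, 180 mm with it down
- carriage (a joint): the toaster's lever with the bread carriage: travel downwards in m, 0 is fully up, 0.035 fully down (a hard stop). It has no spring: about 3 N moves it and it stays where it is left. It may start up to 6 mm down
- lever_top (a point): centre of the top face of the lever, a steel tab 34 mm (x) x 46 mm (y) x 14 mm thick that sticks out of the front face of the control end; the point lies 23 mm in front of that face (toaster x = -148 mm) and 131 mm above the worktop when fully up; it moves with the lever; the point's axes are the toaster's
- key_bar (a joint): travel of the long bar key, 42 mm (x) x 14 mm (y), on the left (toaster y = +52 mm), in m: 0 is up, 0.006 fully down; it springs back. It needs 1.8 N to start and 5.4 N fully down. All three keys are of the same grey plastic
- key_bar_top (a point): centre of the top face of the long bar key: on top of the black control end, at toaster x = -88 mm, 10 mm proud of that end (150 mm above the worktop) when up; a key pressed fully down still stands 4 mm proud
- key_round (a joint): travel of the round key, 24 mm across, in the middle (toaster y = 0); it cancels the toasting, in m: 0 is up, 0.006 fully down; it springs back. It needs 1.8 N to start and 5.4 N fully down. All three keys are of the same grey plastic
- key_round_top (a point): centre of the top face of the round key: on top of the black control end, at toaster x = -88 mm, 10 mm proud of that end (150 mm above the worktop) when up; a key pressed fully down still stands 4 mm proud
- key_square (a joint): travel of the square key, 25 x 25 mm, on the right (toaster y = -52 mm), in m: 0 is up, 0.006 fully down; it springs back. It needs 1.8 N to start and 5.4 N fully down. All three keys are of the same grey plastic
- key_square_top (a point): centre of the top face of the square key: on top of the black control end, at toaster x = -88 mm, 10 mm proud of that end (150 mm above the worktop) when up; a key pressed fully down still stands 4 mm proud
- honey_jar: round glass honey jar, 64 mm across, 97 mm tall; a bystander. Origin: centre of its underside
- salt_shaker: slim metal-topped salt shaker, 44 mm across, 90 mm tall; a bystander. Origin: centre of its underside
- fish_tin: low oblong food tin, 63 x 105 x 25 mm, long side along its y; a bystander. Origin: centre of its underside
- mug: white mug with handle, about 78 mm across, 97 mm tall; a bystander. Origin: centre of its underside
- pepper_mill: turned dark wooden pepper mill, 58 mm across, 170 mm tall; a bystander. Origin: centre of its underside
- kitchen_timer: round white kitchen timer, 69 mm across, 46 mm tall; a bystander. Origin: centre of its underside

How it is judged:
By the outcome, as a careful person would: the job done as asked, in the order asked, and still so for the second after the job is handed in, with the robot touching nothing.
It also fails if it takes over 48 s, if anything falls off the work surface, if the arm or the gripper's body presses on something with over 40 N, if the wrist force passes 120 N, or if a joint passes its speed limit or range.

## Working session

There is one attempt and no reset: what is moved stays moved. The work goes in short steps, Python scripts to look and compute and a shell command to move; the robot and the scene stay as the last step left them, time stands still between calls to the robot, and variables do not carry over. Pictures are saved under pics/ and viewed, at most 10 in all, crops included, and the job is handed in when it is done.

```bash
mkdir -p pics; python3 - <<'E'
from plant import *
import cv2,numpy as np
for c in("scene","side"):
    cv2.imwrite(f"pics/{c}0.png",capture(c)[:,:,::-1])
    i=camera_info(c);print(c,i)
    for n in("lever_top","key_bar_top","key_round_top","key_square_top","toaster"):
        print(n,[(round(d['p'],2),round(d['point'][1]*640,1),round(d['point'][0]*480,1)) for d in boxes_of(c,n)[:3]])
s=state();print(s)
print(camera_info("wrist"))
E
```

```text
scene {'intrinsics': array([[535.20641541,   0.        , 307.00078498],
       [  0.        , 535.20641541, 230.99631587],
       [  0.        ,   0.        ,   1.        ]]), 'k1': 0.03435640948769948, 'rvec': array([ 2.30248184, -0.75248321,  0.30900131]), 'tvec': array([-427.02622624,  373.93518051, 1192.87165398])}
lever_top [(0.64, 311.5, 191.6)]
key_bar_top [(0.67, 261.4, 198.0)]
key_round_top [(0.48, 269.5, 216.6)]
key_square_top [(0.63, 275.2, 221.5)]
toaster [(0.9, 303.1, 218.8)]
side {'intrinsics': array([[524.29714572,   0.        , 311.74961895],
       [  0.        , 524.29714572, 237.90119429],
       [  0.        ,   0.        ,   1.        ]]), 'k1': -0.13616558460320538, 'rvec': array([ 2.23099012, -0.55075512,  0.26786693]), 'tvec': array([-505.2596216 ,  274.75392521, 1188.65409623])}
lever_top [(0.79, 313.0, 193.7)]
key_bar_top [(0.62, 265.6, 195.1), (0.62, 305.7, 219.0), (0.22, 312.8, 195.5)]
key_round_top [(0.6, 267.3, 206.1)]
key_square_top [(0.54, 267.8, 218.8)]
toaster [(0.71, 301.5, 218.0), (0.48, 339.2, 303.7)]
{'time': 0.6, 'q': array([ 9.72499375e-01,  2.
[... 495 characters left out ...]
0.03488162, 0.15741586, 0.04193516]), 'wrist_torque': array([-0.03604197,  0.00377117, -0.00994489]), 'grasp_force': 0.0, 'width': 1.0000068319819333}
{'intrinsics': array([[394.88842439,   0.        , 318.28758219],
       [  0.        , 394.88842439, 240.61700954],
       [  0.        ,   0.        ,   1.        ]]), 'k1': -0.045286632545533424, 'mount': array([[-1.32783873e-04, -9.53261104e-01, -3.02147730e-01,
         7.81553288e+01],
       [ 9.99999974e-01, -6.98740226e-05, -2.19017637e-04,
         7.53165819e-01],
       [ 1.87668717e-04, -3.02147751e-01,  9.53261088e-01,
        -1.42203407e+02],
       [ 0.00000000e+00,  0.00000000e+00,  0.00000000e+00,
         1.00000000e+00]])}
```

View pics/scene0.png

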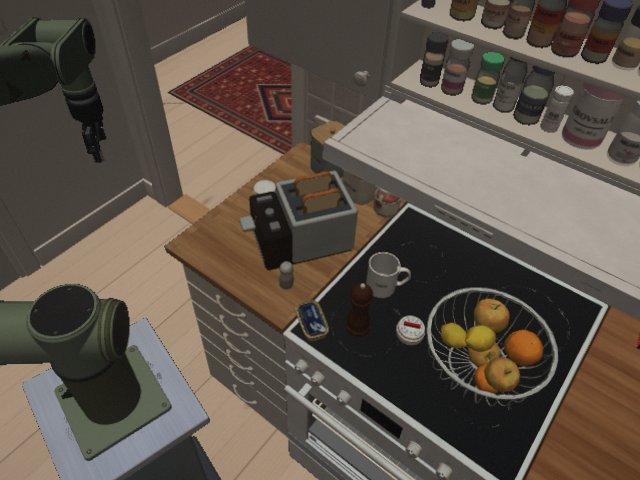

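View pics/side0.png

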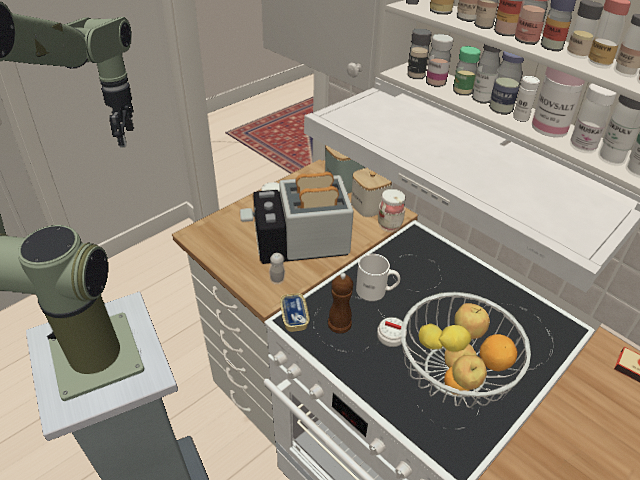

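The two views show the toaster near (300,215), its lever at about (248,223) in scene and (247,214) in side. A range hood stands behind it, and the salt shaker is to the right of its control end. I'll enlarge both.

```bash
python3 - <<'E'
import cv2,numpy as np
a=cv2.imread("pics/scene0.png")[160:280,230:360]; b=cv2.imread("pics/side0.png")[160:280,230:360]
o=np.hstack([cv2.resize(x,(390*1,360),interpolation=cv2.INTER_CUBIC) for x in(a,b)])
o=cv2.convertScaleAbs(o,alpha=1.6,beta=15)
cv2.imwrite("pics/crop0.png",o)
E
```

```text
(no output)
```

View pics/crop0.png

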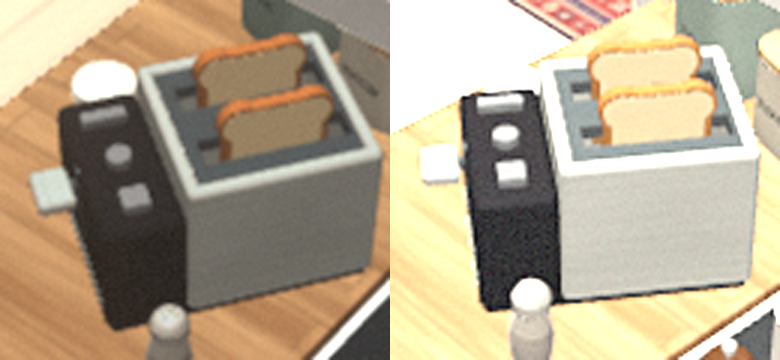

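Crop pixels (scaled back by 3) give the bar, round and square keys, the steel top corners and the lever in both views. A white-lidded jar stands just left of the control end. Next I fit the pose.

```bash
cat >h.py <<'E'
from plant import *
import cv2,numpy as np
from scipy.optimize import least_squares
from scipy.spatial.transform import Rotation as R
def proj(c,P):
    i=camera_info(c);p=R.from_rotvec(i['rvec']).apply(P)+i['tvec'];s=p[:,:2]/p[:,2:]
    s=s*(1+i['k1']*(s**2).sum(1))[:,None];K=i['intrinsics'];return s*K[0,0]+K[:2,2]
def ray(c,uv,z):
    f=lambda q:(proj(c,np.array([[q[0],q[1],z]]))[0]-uv);return least_squares(f,[500,200]).x
E
python3 - <<'E'
from h import *
M=np.array([[-88,52,150],[-88,0,150],[-88,-52,150],[-50,85,168],[-50,-85,168],[125,-85,168],[125,85,168],[-148,0,131.]])
O={'scene':[(103,114),(119,154),(135,197),(142,70),(193,190),(380,155),(318,35),(52,186)],
'side':[(110,103),(116,134),(121,171),(152,65),(164,175),(368,155),(330,48),(50,160)]}
def W(v):
    m=M.copy();m[7,2]-=v[3];m[3:7]*=[1,1,1]
    return R.from_euler('z',v[2]).apply(m)+[v[0],v[1],0]
def res(v):
    return np.concatenate([(proj(c,W(v))-(np.array(O[c])/3+[230,160])) for c in O])
s=least_squares(lambda v:res(v).ravel(),[600,300,0,0],loss='soft_l1')
print(s.x);print(res(s.x).round(1));print(W(s.x)[[7,0,1,2]].round(1))
for c in O:
    t=least_squares(lambda v:(proj(c,W([*v,s.x[3]]))-(np.array(O[c])/3+[230,160])).ravel(),s.x[:3]);print(c,t.x)
for n,h in dict(honey_jar=97,salt_shaker=90,pepper_mill=170,mug=97,fish_tin=25,kitchen_timer=46).items():
    for c in O:
        for d in boxes_of(c,n)[:2]:
            uv=np.array([d['point'][1]*640,d['point'][0]*480]);print(n,c,round(d['p'],2),uv.round(),ray(c,uv,h/2).round())
E
```

```text
[ 6.08406840e+02  1.29896916e+02 -3.34936466e-01  2.45041051e+00]
[[ 0.1  0.6]
 [-0.3  0.7]
 [-0.4  0.5]
 [-2.5 -0.6]
 [-1.7  4. ]
 [ 2.2  1.2]
 [ 0.6 -1.2]
 [-0.1  0.6]
 [ 0.1 -1.2]
 [-0.2 -0.1]
 [ 0.  -0.4]
 [-1.5 -2. ]
 [ 1.7 -0.5]
 [ 1.8  0.2]
 [ 1.4 -1.2]
 [-0.3 -0.5]]
[[468.6 178.5 128.5]
 [542.4 207.9 150. ]
 [525.3 158.8 150. ]
 [508.2 109.7 150. ]]
scene [ 6.10731634e+02  1.32011367e+02 -3.34421867e-01]
side [ 6.06220772e+02  1.27786447e+02 -3.42069853e-01]
honey_jar scene 0.55 [265. 187.] [626. 341.]
salt_shaker scene 0.93 [286. 279.] [480.  24.]
salt_shaker side 0.67 [270. 186.] [621. 370.]
pepper_mill scene 0.58 [358. 313.] [ 543. -185.]
pepper_mill side 0.7 [340. 303.] [ 549. -181.]
mug scene 0.74 [384. 276.] [ 689. -119.]
mug scene 0.58 [303. 222.] [634. 157.]
fish_tin scene 0.62 [310. 324.] [ 461. -105.]
fish_tin side 0.57 [292. 313.] [ 464. -100.]
kitchen_timer scene 0.56 [410. 329.] [ 646. -262.]
kitchen_timer side 0.82 [390. 331.] [ 642. -265.]
```

```bash
python3 -m jog '-3.4 -2.1 0 0 0 -1 0; -7.6 -4.8 0 0 0 -2 0; -11.8 -7.4 0 0 0 -3 0; -16 -10 0 0 0 -4 0; -20.2 -12.7 0 0 0 -5 0; -24.4 -15.3 0 0 0 -6 0; -28.6 -17.9 0 0 0 -6.5 0; -32 -20.1 0 0 0 -6.5 0; -33.8 -21.2 0 0 0 -6.5 0; -33.8 -21.2 0 0 0 -6.5 0'
python3 - <<'E'
from h import *
s=state();print(s['time'],s['eef_pos'],s['tcp_rot'],s['width'],s['wrist_force'])
cv2.imwrite("pics/w1.png",capture("wrist")[:,:,::-1])
E
```

```text
time: 2.2
eef_pos: [463.4, 178.4, 231.5]
tcp_rot: [-3.141, 0.001, 2.803]
wrist_force: [-0.7, -0.6, 0.2]
width: -0.003
grasp_force: 0.0
2.2 [463.43466106 178.43183933 231.47702536] [-3.14135746e+00  1.06591192e-03  2.80259466e+00] -0.002527332940715465 [-0.68930303 -0.60015091  0.21020506]
```

View pics/w1.png

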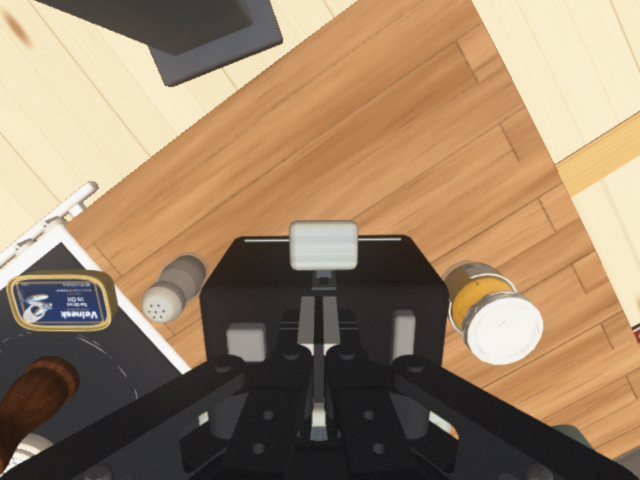

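Wrist view: lever tab spans columns 291–357 and rows 222–269, the square key is at (246,342), the bar key at (403,335), and the jar and salt shaker are clear of the fingers. I'll check the fit by projecting the model.

```bash
cat >>h.py <<'E'
def wproj(P,pos,rot):
    i=camera_info("wrist");m=i['mount'];T=(R.from_euler('xyz',rot).inv().apply(P-pos)-m[:3,3])@m[:3,:3]
    s=T[:,:2]/T[:,2:];s=s*(1+i['k1']*(s**2).sum(1))[:,None];K=i['intrinsics'];return s*K[0,0]+K[:2,2]
E
python3 - <<'E'
from h import *
s=state();p,r=s['eef_pos'],s['tcp_rot']
im=cv2.imread("pics/w1.png")
def W(m,v):return R.from_euler('z',v[2]).apply(np.array(m,float))+[v[0],v[1],0]
# square key edges cols 228/264, rows 324/361; bar edges; lever edges
d=2.45
M=[[-88,-52,150],[-88,52,150],[-148,23,131-d],[-148,-23,131-d],[-165,0,131-d],[-165,0,117-d],[-131,0,131-d]]
print(wproj(W(M,[608.4,129.9,-.335]),p,r).round(1))
hsv=im.astype(int);
for nm,(r0,r1,c0,c1) in dict(lever=(205,290,280,370),sq=(315,370,215,275),bar=(300,370,385,425)).items():
    m=(im[r0:r1,c0:c1].min(2)>(85)).astype(np.uint8)
    n,_,st,ce=cv2.connectedComponentsWithStats(m)
    for k in range(1,n):
        if st[k,4]>100:print(nm,st[k,:2]+[c0,r0],st[k,2:],ce[k]+[c0,r0])
print(im[210:300:3,324].tolist())
E
```

```text
[[239.  348. ]
 [398.1 347.7]
 [353.4 250.3]
 [283.3 250.4]
 [318.2 225.4]
 [318.2 219.9]
 [318.4 274.4]]
lever [280 205] [  90   73 5179] [323.64549141 235.47113342]
sq [226 329] [  39   33 1123] [246.25645592 343.8601959 ]
bar [393 315] [ 23  44 808] [403.70792079 335.43811881]
[[103, 152, 204], [97, 145, 197], [99, 147, 199], [97, 142, 192], [131, 144, 153], [178, 196, 203], [196, 206, 206], [207, 209, 205], [208, 211, 205], [200, 202, 196], [200, 202, 198], [203, 205, 202], [211, 215, 209], [207, 211, 206], [205, 209, 203], [204, 209, 203], [199, 205, 199], [199, 204, 201], [209, 217, 212], [179, 191, 189], [106, 106, 105], [101, 96, 92], [96, 93, 89], [37, 41, 44], [33, 37, 38], [52, 53, 55], [93, 89, 85], [45, 42, 48], [43, 44, 46], [90, 96, 99]]
```

```bash
python3 -m jog '-0.5 0.3 2 0 0 0 0; -0.5 0.3 5 0 0 0 0; -0.5 0.3 7.5 0 0 0 0; -0.5 0.3 9 0 0 0 0; -0.5 0.3 9 0 0 0 0; -0.5 0.3 9 0 0 0 0'
python3 - <<'E'
from h import *
cv2.imwrite("pics/w2.png",capture("wrist")[:,:,::-1])
E
```

```text
time: 2.85
eef_pos: [467.2, 183.0, 141.6]
tcp_rot: [3.141, -0.0, 2.809]
wrist_force: [0.1, -0.3, -0.1]
width: -0.001
grasp_force: 0.0
```

View pics/w2.png

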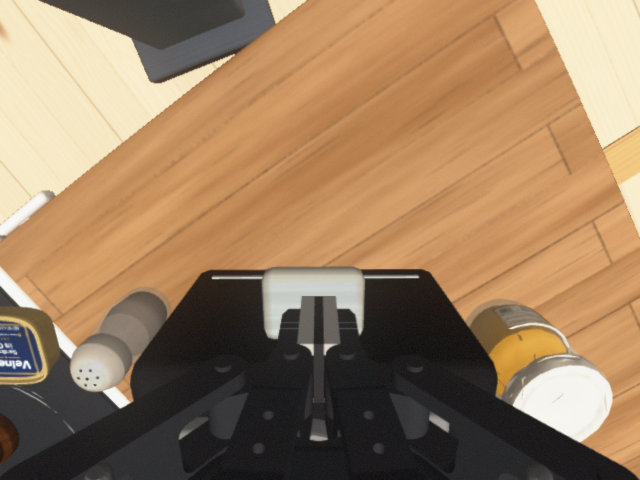

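The closed tips sit over the tab (tab columns 264–364, rows 267–338; tips at column 319, row 297 and below). Now I push the lever.

```bash
python3 -m jog '0.2 0 1 0 0 0 0; 0.2 0 2 0 0 0 0; 0.2 0 2.8 0 0 0 0; 0.2 0 3.5 0 0 0 0; 0.2 0 4 0 0 0 0; 0.2 0 4.2 0 0 0 0; 0.2 0 4.2 0 0 0 0'
python3 -m jog '0 0 0.1 0 0 0 0; 0 0 0.2 0 0 0 0'
```

```text
time: 3.6
eef_pos: [464.9, 182.3, 98.6]
tcp_rot: [-3.14, -0.002, 2.807]
wrist_force: [-0.1, 0.7, -0.6]
width: 0.001
grasp_force: 0.2
time: 3.8
eef_pos: [464.9, 182.4, 97.0]
tcp_rot: [-3.14, -0.001, 2.807]
wrist_force: [-0.4, -1.2, 2.4]
width: -0.001
grasp_force: 1.3
```

```bash
python3 -m jog '0 0 0.1 0 0 0 0; 0 0 0.1 0 0 0 0'
python3 -m jog '0 0 0.1 0 0 0 0; 0 0 0.1 0 0 0 0'
python3 -m jog '0 0 0.1 0 0 0 0; 0 0 0.1 0 0 0 0'
```

```text
time: 4.0
eef_pos: [465.2, 182.5, 96.0]
tcp_rot: [-3.141, -0.001, 2.807]
wrist_force: [-0.5, -1.0, 1.2]
width: -0.003
grasp_force: 0.8
time: 4.2
eef_pos: [465.3, 182.6, 96.0]
tcp_rot: [-3.141, -0.001, 2.807]
wrist_force: [-4.2, -1.8, 8.0]
width: -0.001
grasp_force: 4.0
time: 4.4
eef_pos: [465.3, 182.7, 95.9]
tcp_rot: [-3.141, -0.001, 2.808]
wrist_force: [-6.1, -1.9, 14.3]
width: -0.004
grasp_force: 6.9
```

```bash
python3 -m jog '0 0 -2 0 0 0 0; 0 0 -5 0 0 0 0; 0 0 -8.1 0 0 0 0; -1.5 1.2 -8.1 0 0 0 0; -4 3.4 -8.1 0 0 0 0; -6.2 5.2 -8.1 0 0 0 0; -6.2 5.2 -8.1 0 0 0 0; -6.2 5.2 -8.1 0 0 0 0'
python3 - <<'E'
from h import *
for c in("scene","side"):
    a=capture(c)[140:290,215:365,::-1];cv2.imwrite(f"pics/_{c}.png",a)
o=np.hstack([cv2.resize(cv2.imread(f"pics/_{c}.png"),(400,400),interpolation=cv2.INTER_CUBIC) for c in("scene","side")])
cv2.imwrite("pics/c3.png",cv2.convertScaleAbs(o,alpha=1.5,beta=15))
cv2.imwrite("pics/w3.png",capture("wrist")[:,:,::-1])
print(state()['eef_pos'])
E
```

```text
time: 5.2
eef_pos: [541.0, 211.5, 174.4]
tcp_rot: [-3.141, -0.001, 2.807]
wrist_force: [-0.0, 0.6, -0.4]
width: 0.002
grasp_force: 0.0
[540.1644433  211.19513656 174.75083658]
```

View pics/c3.png

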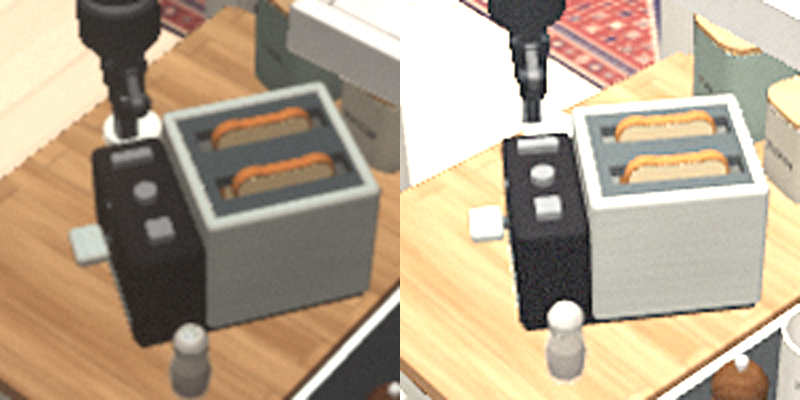

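View pics/w3.png

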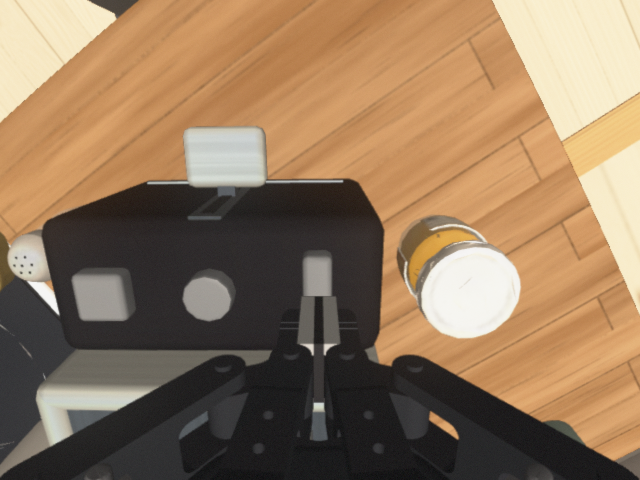

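Lever and bread are down (slices low in both views), and the bar key at column 317 lines up with the fingers at 319. I'll check the fore-aft position with the round key at (208,296).

```bash
python3 - <<'E'
from h import *
s=state();p,r=s['eef_pos'],s['tcp_rot'];A=R.from_euler('xyz',r).as_matrix()
for uv in([208,295],[104,293],[317,250]):
    f=lambda q:wproj((p+A@np.array([q[0],q[1],p[2]-150]))[None],p,r)[0]-uv
    print(uv,least_squares(f,[0,0]).x.round(1))
E
```

```text
[208, 295] [ -1.4 -50.6]
[104, 293] [ -0.7 -99.9]
[317, 250] [20.8  0.2]
```

```bash
python3 -m jog '0 0 1.2 0 0 0 0; 0 0 2.2 0 0 0 0; 0 0 2.7 0 0 0 0; 0 0 3 0 0 0 0; 0 0 3.1 0 0 0 0; 0 0 3.1 0 0 0 0'
python3 -m jog '0 0 0.1 0 0 0 0; 0 0 0.1 0 0 0 0'
python3 -m jog '0 0 0.1 0 0 0 0; 0 0 0.1 0 0 0 0'
```

```text
time: 5.95
eef_pos: [540.7, 211.4, 144.5]
tcp_rot: [-3.141, -0.001, 2.807]
wrist_force: [-3.6, -0.1, 4.8]
width: 0.003
grasp_force: 2.5
time: 6.15
eef_pos: [541.0, 211.5, 144.1]
tcp_rot: [-3.141, -0.0, 2.807]
wrist_force: [-4.0, -0.9, 5.3]
width: 0.003
grasp_force: 2.6
time: 6.35
eef_pos: [541.1, 211.5, 144.0]
tcp_rot: [-3.141, -0.0, 2.807]
wrist_force: [-4.8, -1.5, 10.0]
width: -0.003
grasp_force: 4.9
```

```bash
python3 -m jog '0 0 -1 0 0 0 0; 0 0 -3.3 0 0 0 0; 0 -2.5 -3.3 0 0 0 0; 0 -6 -3.3 0 0 0 0; 0 -9 -3.3 0 0 0 0; 0 -10.3 -3.3 0 0 0 0; 0 -10.3 -3.3 0 0 0 0; 0 -10.3 -2 0 0 0 0; 0 -10.3 -1.2 0 0 0 0; 0 -10.3 -1.2 0 0 0 0'
python3 - <<'E'
from h import *
cv2.imwrite("pics/w4.png",capture("wrist")[:,:,::-1])
E
```

```text
time: 7.35
eef_pos: [506.0, 115.0, 151.8]
tcp_rot: [-3.14, -0.004, 2.808]
wrist_force: [-0.4, -0.9, -0.4]
width: -0.003
grasp_force: 0.0
```

View pics/w4.png

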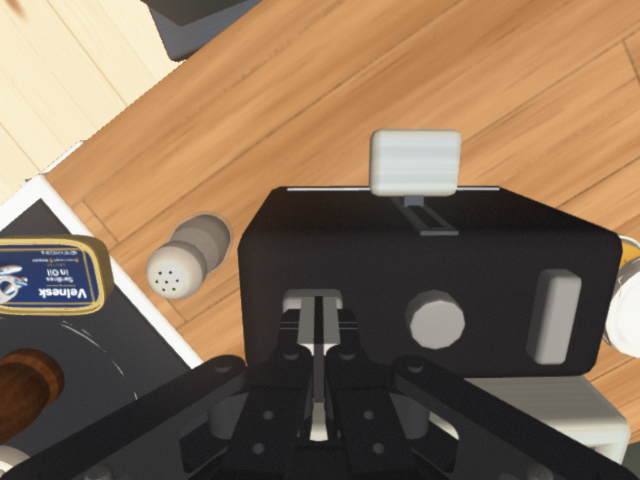

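The fingers (column 319) are over the square key (columns 283–343), clear of the round key at (437,320). Now I press it.

```bash
python3 -m jog '0 -0.2 0.4 0 0 0 0; 0 -0.2 0.7 0 0 0 0; 0 -0.2 1 0 0 0 0; 0 -0.2 1 0 0 0 0'
python3 -m jog '0 0 0.1 0 0 0 0; 0 0 0.1 0 0 0 0'
python3 -m jog '0 0 0.1 0 0 0 0; 0 0 0.1 0 0 0 0'
```

```text
time: 7.8
eef_pos: [507.3, 112.7, 144.8]
tcp_rot: [3.141, 0.001, 2.807]
wrist_force: [-1.4, 1.5, 5.0]
width: -0.0
grasp_force: 2.4
time: 8.0
eef_pos: [507.3, 112.7, 144.2]
tcp_rot: [3.141, 0.001, 2.807]
wrist_force: [-1.5, 1.8, 4.4]
width: -0.0
grasp_force: 2.6
time: 8.2
eef_pos: [507.4, 112.7, 144.0]
tcp_rot: [3.141, 0.001, 2.807]
wrist_force: [-3.0, 1.0, 9.6]
width: -0.003
grasp_force: 4.7
```

The key bottomed at z = 144.0 with 9.6 N. I retract and check.

```bash
python3 -m jog '0 0 -1 0 0 0 0; 0 0 -4 0 0 0 0; 0 0 -8 0 0 0 0; 3 0 -10 0 0 0 0; 6 0 -10 0 0 0 0; 9 0 -10 0 0 0 0; 9 0 -10 0 0 0 0; 9 0 -10 0 0 0 0'
python3 - <<'E'
from h import *
cv2.imwrite("pics/w5.png",capture("wrist")[:,:,::-1])
E
```

```text
time: 9.0
eef_pos: [421.6, 141.7, 242.4]
tcp_rot: [-3.141, 0.001, 2.808]
wrist_force: [0.2, -0.3, 0.6]
width: -0.0
grasp_force: 0.0
```

View pics/w5.png

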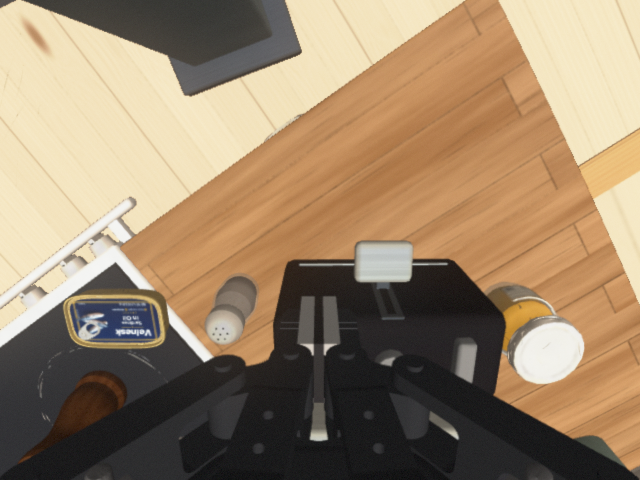

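The lever is still down at (384,262), the bar key is back up at (464,360), the bystanders are in place, and nothing touches the robot.

```bash
python3 -c "
from plant import *
print(hand_in())"
```

```text
the job is handed in; nothing more can be done
None
```

The job is handed in at about 9 s: the lever was pushed to its hard stop and stayed down, then the bar key and the square key were each pressed to their stops and released, with the round key untouched; the last picture confirms the lever and bar key, while the fingers hid the square key.

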